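# Close an objective transport case

### The arm

A 7-joint arm with a two-finger parallel gripper is mounted at the origin on a cart in front of the work surface, level with it; the furniture and walls round the work are solid. World frame = base frame: x ahead of the robot, y to its left, z up, the work surface at z = 0. Lengths are in m, angles in rad, forces in N, time in s.
With the tool pointing down it reaches from about 0.35 to 0.775 m from the base axis. Payload 3.1 kg.
Tool frame: the origin (TCP) lies midway between the tips of the shut fingers; the grasp point (between the pads) lies 19 mm behind it (pinch_z is the distance from the TCP to the grasp point, in m); z points along the fingers, y is the line along which they close (so a half turn about z gives the same grasp; the last joint's range is limited). The gripper opens to 85 mm and grips with 20 to 120 N. Pads are 22 mm wide; open, the fingers measure 114 mm over their backs; the gripper's body (76 mm by 85 mm) begins 54 mm behind the grasp point. The pads swing forward as they close: fully open they stand 13 mm farther back than shut.
Start: joints at [-1.288, 0.311, 0.014, 1.512, -0.004, 1.319, -0.027], TCP at [0.175, 0.521, 0.231] pointing down, gripper open.
Joint ranges: [-2.7, 2.7], [-0.3, 1.91], [-1.27, 1.3], [0.12, 2.57], [-1.44, 4.58], [0.2, 2.03], [-3.05, 3.05]. Speed limits (rad/s): [2.79, 2.79, 3.14, 3.14, 3.14, 3.14, 3.14].

### API

Orientations are given as a rotation vector (axis times angle).
In Python, from plant import state, get_image, get_calibration, job_done, find_in, place_of, pinch_z gives the robot as it stands.
- The arm moves only by the tool carry_out, never from a script. Its argument "increments" is one flat list of numbers, 7 for each row, row after row: the shift along the tool's x, y, z scaled (see below), then the turn, a rotation vector about the tool's x, y, z scaled (see below), then the opening, from 0 (shut) to 1 (fully open). In form: [x, y, z, wx, wy, wz, gripper, x, y, z, wx, wy, wz, gripper, ...]. A call has 1 to 20 rows; each row is the pose to reach, as a shift and turn from the pose commanded when the call began, along the tool's axes at that moment; what a row does not reach only later rows make up. The controller multiplies each number of a shift by 0.25 m and each number of a turn by 120 degrees. A row lasts 1/12 s, in which the tool goes at most 41.7 mm and 7.16 degrees, less where a joint would pass 70% of its speed; a pose out of reach is approached as far as the arm can. A call with a number of a shift or a turn outside -1 to 1 is refused whole. A call with a gripper value outside its range is refused whole. The fingers move at their own pace and stop on an object; "force" is the grip in N (left out, the last holds). Time passes only in rows, so rows that repeat a pose let the fingers close. It gives the time, the measured TCP pose, the force, the opening and the grip force at its end, in the units of the state.
- state(): the state, without advancing time (a new reading comes with each control period).
- get_image(name): name is "scene" or "top"; returns the picture (420x560x3 uint8, red, green, blue); there is no depth.
- get_calibration(name): a dict with "camera_matrix" (3x3 intrinsics, pixels), "distortion" ([k1, k2, p1, p2, k3] as OpenCV has them; the pictures are not rectified), "R" (3x3) and "t" (3): a world point X has camera coordinates R X + t. Camera axes: x right, y down, z forward; pixel columns grow to the right and rows downward; lengths in m; the calibration is good to about 2 mm. A picture is of the moment at which its call begins. get_calibration takes no time and is no camera call.
- job_done(): hands the job in; it is judged then, once.
Trained networks look in the newest picture that a camera, given by its name, has taken for a name from the list of things; names that differ only in an ending like _2 or _b are one class to them, and where a whole thing is asked for, a point or a joint stands for the part that bears it (a point fixed in the world has none). Each returns a list of dicts, best first, with "p" (0 to 1); they miss things now and then, are a little off and sometimes report something else, mostly with a low value. They report only what shows in the picture. A call takes as long as a camera call. They do not tell look-alikes from the thing itself.
- find_in(thing, camera): "at" ([x, y, z] in m, in world coordinates, good to about 4 mm: the middle of the surface that is visible of it).
- place_of(thing, camera): "at" ([x, y, z] in m, in world coordinates, good to about 4 mm: a listed point, or the origin of a listed thing).
The state is a dict: "time": time; "joints": joint angles; "qvel": joint speeds; "tau": joint torques, N m; "position": TCP position; "tcp_rot": TCP orientation; "force": force on the tool from outside, world axes, zero at the start; "wrist_torque": the same for the moment, N m; "width": finger opening in m; "grip_force": force on a finger pad.
Only numpy, scipy, OpenCV 4.12 (cv2) and the standard library are available. Lean on these libraries where they do the work, as an engineer would, in place of code of your own. Each camera call takes 0.05 s, during which the arm holds its last target. There are 200 camera calls.

### The job

Stand the black objective can upright in the round well of the grey case base, fully down on the well's floor. Then take the blue clip cover by its white grip, set it over the base and press it straight down until both orange catches snap into the cover's windows. Do not let go: keep holding the cover by its grip and keep pressing it down firmly on the sprung seal, with about 10 N, and finish like that; leave the petri dish and the two small bottles beside the work where they are.

Things in the scene. Friction and masses are not known exactly. Their poses are not given: they have to be found in the camera images.
- objective_can: (All sizes in mm.) Black round plastic can with a lid that is fixed, diameter 36 at the lid, 54 high, about 0.12 kg, standing upright on the table; origin at the centre of its underside, z up.
- case_base: Grey case base, fixed to the table at a small yaw: foot plate 110 (its x) by 140 (its y) by 8, on it a block 70 (x) by 100 (y), top 48 above the table, with a round vertical well in its centre. Orange sprung catches stand out of the block's two y ends, a black sprung seal frame lies round its foot. Origin at the centre of the underside, on the table, z up.
- well_floor (a point): Centre of the well's floor, 22 above the table; the can standing on it sticks out of the block by 28.
- well_mouth (a point): Centre of the well's mouth, 48 above the table, level with the block's top; well diameter 41, mouth chamfered 3, 26 deep.
- clip_cover: Blue box-shaped cover, open below, outside 84 (its x) by 113 (its y) by 69 high, 0.15 kg, standing upright; origin at the centre of its lower edge, z up. Inside 76 by 105 by 64 deep: 2.5 to 3 of play all round the block. Fits either way round, its y along the base's y. Each y end has a rounded lip at the lower edge and a window above it.
- cover_grip (a point): Middle of the white grip bar on the cover's top, 81 above the cover's lower edge; the bar runs along the cover's y: 16 thick (x), 60 long (y), 24 high, its foot 69 above the lower edge. Pinch it across its thickness.
- seal (a joint): How far the sprung seal frame is pressed down: 0 (free, its top 22 above the table) to 0.006 m (stop). The snapped cover's lower edge rests on it, cover origin 22 above the base's; pressing on sinks it by 1 mm per 2.5 N, 4 mm is about 10 N.
- petri_dish: Bystander: closed round light red petri dish, near the front of the table, diameter 62, 15 high; origin at the centre of its underside.
- amber_bottle: Bystander: amber reagent bottle with blue cap, diameter 48, 100 high; origin at the centre of its underside.
- dropper_bottle: Bystander: small white dropper bottle with green cap, diameter 29, 85 high; origin at the centre of its underside.
- catch_point (a point): Crest of the catch at the block's +y end, 32 above the table (the -y end has the same): a sprung wedge 24 wide standing 6.5 out of the end face, sloping out downwards. The cover's lip pushes it in and it springs out again into the cover's window: the resistance rises from first touch (cover's origin 38 above the base's) to 10 to 20 N at about 31, then drops suddenly, gone by 27.
Mind the look-alikes: they are no part of the job. Leave any turquoise look-alike of the objective_can alone.

How it is judged:
On the way, in this order (a step that is already met when the one before it is completed fails the run):
1. the can stands upright on the floor of the well (horizontal distance between objective_can and well_floor below 0.005 m and z of objective_can in the frame of case_base below 0.0245 m and angle between objective_can's own z axis and vertical below 0.12 rad), for 0.2 s.
2. the cover is pressed down past both catches, over the can (z of clip_cover in the frame of case_base below 0.0235 m and horizontal distance between clip_cover and case_base below 0.006 m and angle between clip_cover's own z axis and vertical below 0.06 rad), for 0.1 s.
At the end, for the whole second after the job is handed in: Can in the well (axis within 5 mm, on the floor within 2.5 mm, upright within 0.12 rad); cover snapped over the base (level within 0.06 rad, in line within 0.1 rad and 6 mm), at rest, still held by the fingers and pressed so that the seal stays sunk over 2 mm (about 5 N) (all of step 1 and z of clip_cover in the frame of case_base below 0.0215 m and horizontal distance between clip_cover and case_base below 0.006 m and angle between clip_cover's own z axis and vertical below 0.06 rad and angle between the y axis of clip_cover and the y axis of case_base, either way round below 0.1 rad and value of joint seal above 0.002 m and contact force between the fingers and clip_cover above 1 N and linear speed of clip_cover below 0.02 m/s); the arm keeps its last pose, push and grip.
It fails at once if the petri dish is moved by more than 30 mm (distance of petri_dish from where it was at the start of the episode above 0.03 m).
It fails at once if the amber bottle is moved by more than 30 mm (distance of amber_bottle from where it was at the start of the episode above 0.03 m).
It fails at once if the dropper bottle is moved by more than 30 mm (distance of dropper_bottle from where it was at the start of the episode above 0.03 m).
It also fails if it takes over 72 s, if anything falls off the work surface, if the arm or the gripper's body presses on something with over 40 N, if the wrist force passes 120 N, or if a joint passes its speed limit or range.

## Working session

There is one attempt and no reset: what is moved stays moved. The work goes in short steps, Python scripts to look and compute and a tool call to move; the robot and the scene stay as the last step left them, time stands still between calls to the robot, and variables do not carry over. Pictures are saved under pics/ and viewed, at most 12 in all, crops included, and the job is handed in when it is done.

Besides the shell and the picture viewer there is one more tool, called after "Emit:" in YAML: its name, and indented under it one key for each argument. carry_out: Moves the arm, as the interface text tells. Its arguments: {"type":"object","properties":{"increments":{"type":"array","items":{"type":"number","minimum":-1,"maximum":1}},"force":{"type":"number"}},"required":["increments"]}

```bash
mkdir -p pics; python3 - <<'E'
from plant import *
import cv2,numpy as np
print(state(),pinch_z)
for c in("scene","top"):
    im=get_image(c);cv2.imwrite(f"pics/{c}0.png",im[:,:,::-1])
    k=get_calibration(c);print(c,k)
    for t in("objective_can","well_mouth","case_base","clip_cover","cover_grip","catch_point","petri_dish","amber_bottle","dropper_bottle"):
        print(t,[(round(d["p"],2),np.round(d["at"],3).tolist()) for d in place_of(t,c)][:3])
E
```

```text
{'time': 0.0, 'joints': array([-1.28772051,  0.31171255,  0.01398018,  1.51308276, -0.0043799 ,
        1.3191799 , -0.0271841 ]), 'qvel': array([-0.00084332, -0.00048655, -0.00101453,  0.00187756,  0.00071541,
       -0.00010262, -0.0011432 ]), 'tau': array([-3.66552795e-04, -3.79915702e+01,  1.45612336e-01, -2.30589992e+01,
        1.20338128e-02,  1.37445147e-02,  3.67944779e-06]), 'position': array([0.17525842, 0.5205545 , 0.23021787]), 'tcp_rot': array([-0.50770489, -3.10002177,  0.00367012]), 'force': array([-0.24014676,  0.66461155, -0.75064455]), 'wrist_torque': array([-0.02489008,  0.00317981,  0.04353226]), 'grip_force': 0.0, 'width': 0.08539402607645118} 0.0187
scene {'camera_matrix': array([[534.94415242,   0.        , 273.62069588],
       [  0.        , 534.94415242, 207.67117835],
       [  0.        ,   0.        ,   1.        ]]), 'distortion': array([0.05879932, 0.        , 0.        , 0.        , 0.        ]), 'R': array([[ 0.87183583, -0.48979533, -0.00168277],
       [-0.27020479, -0.47809337, -0.83571293],
       [ 0.40852377,  0.72905917, -0.54916397]]), 't': a
[... 757 characters left out ...]
 0.        ]), 'R': array([[ 0.06361474, -0.99796983,  0.00306429],
       [-0.97190206, -0.06264976, -0.22689512],
       [ 0.22662646,  0.01145569, -0.97391438]]), 't': array([0.07879414, 0.58641632, 0.85240925])}
objective_can [(0.82, [0.432, 0.415, 0.0]), (0.79, [0.43, 0.336, 0.002])]
well_mouth [(0.94, [0.603, 0.158, 0.049]), (0.39, [0.429, 0.336, 0.002])]
case_base [(0.74, [0.607, 0.157, -0.004])]
clip_cover [(0.67, [0.459, 0.015, 0.0])]
cover_grip [(0.96, [0.463, 0.014, 0.082])]
catch_point [(0.67, [0.618, 0.215, 0.033])]
petri_dish [(0.81, [0.409, -0.201, -0.0]), (0.26, [0.607, 0.16, 0.025])]
amber_bottle [(0.73, [0.769, 0.006, 0.002])]
dropper_bottle [(0.57, [0.668, 0.351, -0.003])]
```

View pics/scene0.png

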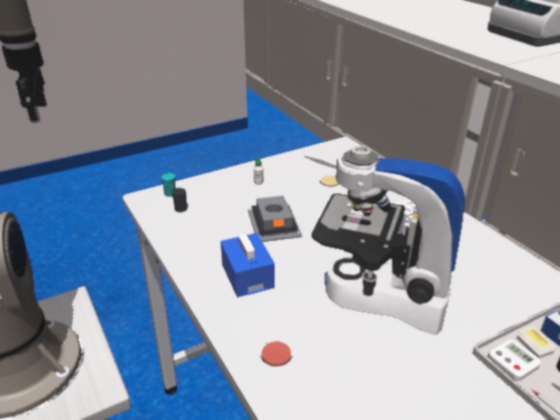

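View pics/top0.png

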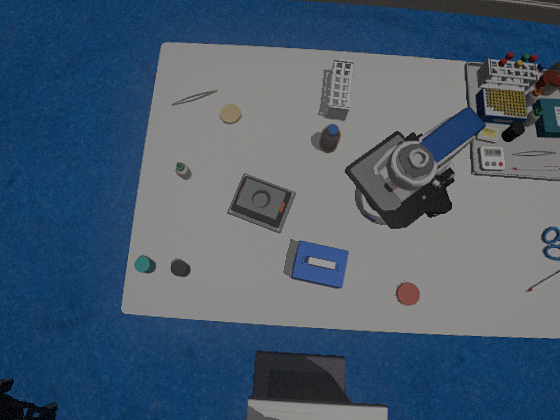

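The scene view shows the turquoise can at (169,185), the black can at (180,200), the base at (275,215), the cover at (247,263) and the dish at (277,353). In the top view the turquoise can is at (144,264), black at (180,268), the base at (262,202) and the cover at (320,264). The two can candidates are the turquoise one and the black one. The black one at y≈0.333 fits the description, and I'll confirm it in a crop.

```bash
python3 - <<'E'
import cv2,numpy as np
t=cv2.imread("pics/top0.png");s=cv2.imread("pics/scene0.png")
a=cv2.resize(t[165:295,220:355],None,fx=4,fy=4,interpolation=cv2.INTER_CUBIC)
b=cv2.resize(t[245:290,130:195],(260,180),interpolation=cv2.INTER_CUBIC)
c=cv2.resize(s[165:220,150:215],(260,220),interpolation=cv2.INTER_CUBIC)
o=np.zeros((520,800,3),np.uint8);o[:,:540]=a;o[:180,540:]=b;o[200:420,540:]=c
cv2.imwrite("pics/crop1.png",o)
E
```

```text
(no output)
```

View pics/crop1.png

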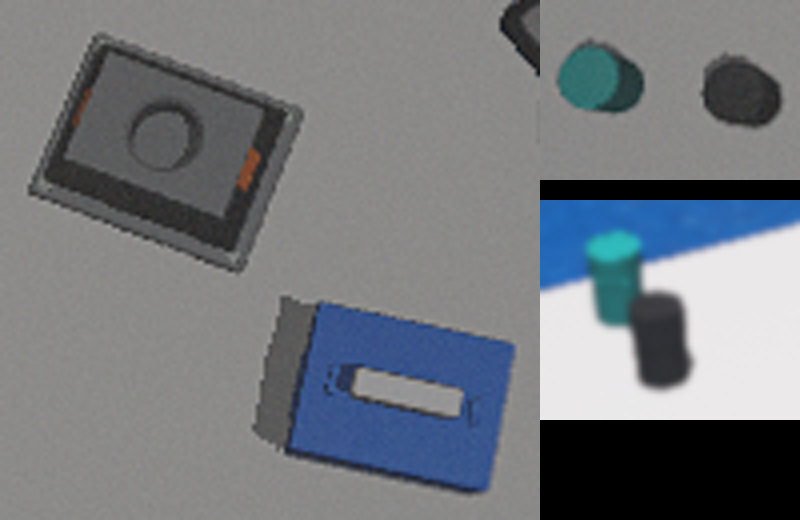

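The crop confirms it: the black can is at top (180,267) and scene (180,200), and the turquoise look-alike stands next to it. Next I'll unproject the base and cover corners read from this crop.

```bash
cat > h.py <<'E'
from plant import *
import cv2,numpy as np
from scipy.optimize import least_squares
def ray(c,uv):
    k=get_calibration(c);n=cv2.undistortPoints(np.float64(uv).reshape(-1,1,2),k["camera_matrix"],k["distortion"])[:,0]
    return -k["R"].T@k["t"],np.c_[n,np.ones(len(n))]@k["R"]
def onplane(c,uv,z):
    o,d=ray(c,uv);return o+d*((z-o[2])/d[:,2])[:,None]
def proj(c,P):
    k=get_calibration(c);return cv2.projectPoints(np.float64(P),cv2.Rodrigues(k["R"])[0],k["t"],k["camera_matrix"],k["distortion"])[0][:,0]
def tri(cs,Ps):  # triangulate from per-camera world estimates
    A=np.zeros((3,3));b=np.zeros(3)
    for c,P in zip(cs,Ps):
        o,_=ray(c,[[0,0]]);d=np.array(P)-o;d/=np.linalg.norm(d);M=np.eye(3)-np.outer(d,d);A+=M;b+=M@o
    return np.linalg.solve(A,b)
E
python3 - <<'E'
from h import *
cr=lambda p:np.array(p,float)/4+[220-.375,165-.375]
def fit(n,p,z,hx,hy):
    W=onplane("top",cr(p),z)[:,:2]
    c=W.mean(0);e=[np.linalg.norm(W[i]-W[(i+1)%4]) for i in range(4)]
    # p0->p1 runs along long(y) axis
    v=(W[1]-W[0])+(W[2]-W[3]);w=(W[3]-W[0])+(W[2]-W[1])
    print(n,c.round(4),np.round(e,3),"long axis deg",np.degrees(np.arctan2(v[1],v[0])).round(1),"short",np.degrees(np.arctan2(w[1],w[0])).round(1))
fit("foot",[(98,35),(302,110),(242,270),(32,190)],.008,55,70)
fit("block",[(105,47),(258,93),(230,216),(65,160)],.048,35,50)
fit("cover",[(318,302),(514,343),(487,492),(290,450)],.069,42,56)
fit("grip",[(354,366),(463,388),(460,418),(350,396)],.093,8,30)
for n,a,b in(("can",[.428,.331,.001],[.430,.336,.002]),("well",[.602,.162,.045],[.603,.158,.049]),("grip",[.462,.010,.078],[.463,.014,.082]),("base",[.603,.161,0],[.607,.157,-.004]),("cover",[.457,.015,.003],[.459,.015,0])):
    print(n,tri(("scene","top"),(a,b)).round(4))
# black can: mask in both
for c,win in(("top",(165,250,197,287)),("scene",(170,185,192,214))):
    im=get_image(c).astype(int);x0,y0,x1,y1=win
    m=(im[y0:y1,x0:x1].max(2)<(75 if c=="top" else 110))
    ys,xs=np.nonzero(m);print(c,len(xs),xs.min()+x0,xs.max()+x0,ys.min()+y0,ys.max()+y0,xs.mean()+x0,ys.mean()+y0)
for y in(.329,.333,.337):
    a=np.linspace(0,2*np.pi,40);P=np.r_[[[.43+.018*np.cos(t),y+.018*np.sin(t),z] for t in a for z in(0,.054)]]
    for c in("top","scene"):
        q=proj(c,P);print(y,c,q.min(0).round(1),q.max(0).round(1))
E
```

```text
foot [0.6024 0.1586] [0.136 0.106 0.137 0.106] long axis deg -107.3 short 162.9
block [0.6057 0.1596] [0.095 0.076 0.102 0.073] long axis deg -104.6 short 168.6
cover [0.4559 0.0154] [0.112 0.084 0.111 0.084] long axis deg -98.4 short 171.9
grip [0.456  0.0155] [0.06  0.016 0.06  0.016] long axis deg -97.8 short 175.7
can [ 0.4302  0.3373 -0.0033]
well [0.6019 0.1586 0.0475]
grip [0.4637 0.0133 0.0752]
base [0.6033 0.1574 0.0028]
cover [0.4581 0.0155 0.0024]
top 247 171 189 260 276 179.92307692307693 268.1093117408907
scene 306 170 186 185 211 178.61111111111111 198.36928104575162
0.329 top [172.4 258.6] [193.1 276. ]
0.329 scene [172.3 188.1] [188.8 213.7]
0.333 top [170.7 258.5] [191.4 275.9]
0.333 scene [171.8 187.4] [188.2 212.9]
0.337 top [168.9 258.4] [189.7 275.7]
0.337 scene [171.2 186.6] [187.6 212.2]
```

```bash
python3 - <<'E'
from h import *
import glob
def sharp(c,cor,z,n):
    "refine quad edges: subpixel max gradient along normals, then line intersections"
    g=cv2.GaussianBlur(cv2.cvtColor(cv2.imread(f"pics/{c}0.png"),cv2.COLOR_BGR2GRAY).astype(np.float32),(0,0),.8)
    cor=np.array(cor,float);L=[]
    for i in range(4):
        a,b=cor[i],cor[(i+1)%4];t=(b-a)/np.linalg.norm(b-a);nn=np.array([t[1],-t[0]]);pts=[]
        s=np.arange(-3.5,3.51,.25)
        for f in np.linspace(.12,.88,25):
            p=a+(b-a)*f;q=(p+s[:,None]*nn).astype(np.float32)
            v=cv2.remap(g,q[None,:,0],q[None,:,1],cv2.INTER_CUBIC)[0];d=abs(np.gradient(v))
            d=d*(d>.6*d.max());pts.append(p+nn*(d*s).sum()/d.sum())
        l=cv2.fitLine(np.float32(pts),cv2.DIST_HUBER,0,.01,.01).ravel();L.append(np.cross([*l[2:],1],[l[0]+l[2],l[1]+l[3],1]))
    C=np.array([np.cross(L[i-1],L[i]) for i in range(4)]);C=C[:,:2]/C[:,2:]
    W=onplane(c,C,z)[:,:2];v=W[1]-W[0]+W[2]-W[3];w=W[3]-W[0]+W[2]-W[1]
    print(n,c,W.mean(0).round(4),[round(float(np.linalg.norm(W[i]-W[(i+1)%4])),4) for i in range(4)],"yaw",(np.degrees(np.arctan2(v[1],v[0]))+90).round(2),(np.degrees(np.arctan2(w[1],w[0]))-180).round(2))
cr=lambda p:np.array(p,float)/4+[220-.375,165-.375]
sharp("top",cr([(98,35),(302,110),(242,270),(32,190)]),.008,"foot")
sharp("top",cr([(105,47),(258,93),(230,216),(65,160)]),.048,"block")
sharp("top",cr([(318,302),(514,343),(487,492),(290,450)]),.069,"cover")
print("well",onplane("top",cr([(165,136)]),.048))
for x,y,yaw,n in((.6024,.1586,-17,"foot"),):
    R=cv2.Rodrigues(np.array([0,0,np.radians(yaw)]))[0]
    P=np.array([[-1,1,0],[-1,-1,0],[1,-1,0],[1,1,0]])*[.055,.07,0]@R.T+[x,y,.008];print(proj("scene",P).round(1))
im=cv2.imread("pics/scene0.png")[175:300,205:310];cv2.imwrite("pics/crop2.png",cv2.resize(im,None,fx=5,fy=4.8,interpolation=cv2.INTER_CUBIC))
E
```

```text
foot top [0.6024 0.1601] [0.1362, 0.1045, 0.1361, 0.1053] yaw -17.39 -16.49
block top [0.6057 0.1589] [0.1035, 0.0761, 0.1101, 0.0764] yaw -17.78 -13.15
cover top [0.4546 0.0163] [0.1141, 0.0882, 0.1145, 0.0882] yaw -8.81 -8.78
well [[0.60112673 0.1588956  0.048     ]]
[[246.  208.7]
 [256.3 241. ]
 [302.  234.9]
 [288.  203.6]]
```

View pics/crop2.png

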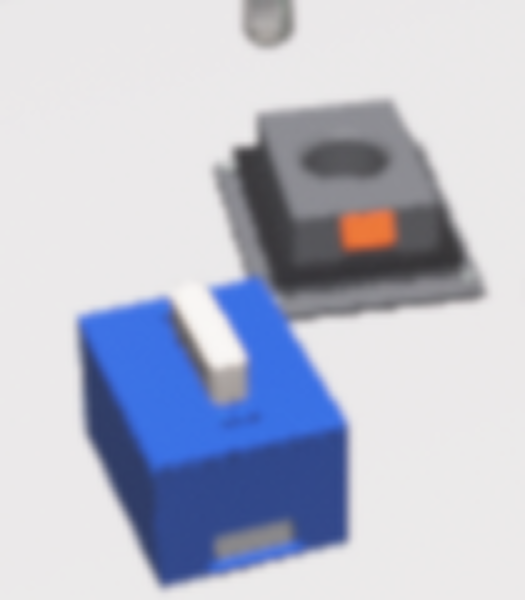

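The second view agrees: the base's right foot corner is at about (302,235) in the scene picture, predicted (302,234.9). Heights: well mouth 47.5 mm, cover grip about 75–82 mm, can underside about 0. All fit the text.

My estimates are:
- **Can:** (.4285, .335)
- **Base:** (.602, .159), yaw −17.2°
- **Cover:** (.4555, .0155), yaw −8.6°

First move goes above the can with the fingers closing along about world x, away from the look-alike.

```bash
cat >> h.py <<'E'
from scipy.spatial.transform import Rotation as Ro
def go(x,y,z,yawdeg):
    "increments from the present pose to TCP x,y,z, pointing down, tool y at yawdeg"
    s=state();R0=Ro.from_rotvec(s["tcp_rot"]);a=np.radians(yawdeg)
    Y=np.array([np.cos(a),np.sin(a),0]);Z=np.array([0,0,-1.]);R1=Ro.from_matrix(np.c_[np.cross(Y,Z),Y,Z])
    print("t",round(s["time"],2),"pos",s["position"].round(4),"yaw",np.degrees(np.arctan2(*R0.as_matrix()[[1,0],1])).round(2),"tilt",np.degrees(np.arccos(-R0.as_matrix()[2,2])).round(2),"F",s["force"].round(1),"w",round(s["width"],4),"g",round(s["grip_force"],1))
    print("inc",(R0.inv().apply(np.array([x,y,z])-s["position"])/.25).round(4).tolist(),((R0.inv()*R1).as_rotvec()/np.radians(120)).round(4).tolist())
E
python3 -c "
from h import *
go(.4285,.335,.16,-8.6)"
```

```text
t 1.1 pos [0.1755 0.5213 0.2313] yaw 71.39 tilt 0.0 F [ 1.  -0.2 -0.8] w 0.0855 g 0.0
inc [-1.1968, -0.3833, 0.2852] [0.0, -0.0, 0.6666]
```

Emit:
carry_out:
  increments: [-0.16,-0.05,0.03,0,0,0.058,0.8,-0.32,-0.1,0.06,0,0,0.116,0.8,-0.48,-0.15,0.09,0,0,0.174,0.8,-0.64,-0.2,0.12,0,0,0.232,0.8,-0.8,-0.25,0.15,0,0,0.29,0.8,-0.96,-0.31,0.18,0,0,0.348,0.8,-0.96,-0.31,0.18,0,0,0.406,0.8,-0.96,-0.31,0.18,0,0,0.464,0.8,-0.96,-0.31,0.18,0,0,0.522,0.8,-0.96,-0.31,0.18,0,0,0.58,0.8,-0.96,-0.31,0.18,0,0,0.638,0.8,-0.96,-0.31,0.18,0,0,0.6666,0.8,-0.96,-0.31,0.18,0,0,0.6666,0.8,-0.96,-0.31,0.18,0,0,0.6666,0.8]

```text
time: 2.27
position: [0.3782, 0.3713, 0.1863]
tcp_rot: [2.38, 2.051, 0.0]
force: [-0.6, 0.1, 0.2]
width: 0.0685
grip_force: 0.0
```

```bash
python3 -c "
from h import *
go(.4285,.335,.026,-8.6)"
```

```text
t 2.27 pos [0.3782 0.3713 0.1863] yaw -8.49 tilt 0.0 F [-0.6  0.1  0.2] w 0.0685 g 0.0
inc [-0.1141, 0.2206, 0.6413] [0.0, -0.0, 0.0009]
```

Emit:
carry_out:
  increments: [-0.06,0.11,0.1,0,0,0,0.8,-0.114,0.22,0.2,0,0,0,0.8,-0.114,0.22,0.3,0,0,0,0.8,-0.114,0.22,0.38,0,0,0,0.8,-0.114,0.22,0.45,0,0,0,0.8,-0.114,0.22,0.51,0,0,0,0.8,-0.114,0.22,0.56,0,0,0,0.8,-0.114,0.22,0.6,0,0,0,0.8,-0.114,0.22,0.63,0,0,0,0.8,-0.114,0.22,0.641,0,0,0,0.8,-0.114,0.22,0.641,0,0,0,0.8,-0.114,0.22,0.641,0,0,0,0.8]

```text
time: 3.27
position: [0.4287, 0.3352, 0.0265]
tcp_rot: [-2.381, -2.049, -0.002]
force: [0.7, -0.1, 0.3]
width: 0.0686
grip_force: 0.0
```

```bash
python3 - <<'E'
from h import *
go(.4285,.335,.026,-8.6)
a=get_image("top")[:,:,::-1];b=get_image("scene")[:,:,::-1]
o=np.hstack([cv2.resize(a[230:300,130:210],(400,350)),cv2.resize(b[150:220,140:220],(400,350))]);cv2.imwrite("pics/g1.png",o)
E
```

```text
t 3.27 pos [0.4287 0.3352 0.0265] yaw -8.58 tilt 0.06 F [ 0.7 -0.1  0.3] w 0.0686 g 0.0
inc [-0.0009, -0.0008, 0.0022] [0.0003, -0.0004, 0.0002]
```

View pics/g1.png

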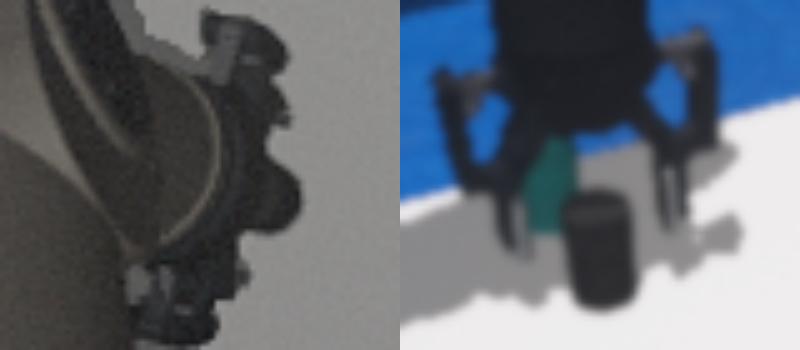

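The fingers straddle the black can in the scene crop: tips at (520,255) and (675,225), can between them at (600,245). The look-alike is behind and untouched. Closing.

Emit:
carry_out:
  increments: [0,0,0,0,0,0,0,0,0,0,0,0,0,0,0,0,0,0,0,0,0,0,0,0,0,0,0,0,0,0,0,0,0,0,0,0,0,0,0,0,0,0,0,0,0,0,0,0,0,0,0,0,0,0,0,0]
  force: 35

```text
time: 4.03
position: [0.4287, 0.3351, 0.0266]
tcp_rot: [-2.382, -2.049, -0.002]
force: [-0.7, -0.4, 6.2]
width: 0.0343
grip_force: 34.7
```

```bash
python3 -c "
from h import *
go(.602,.159,.12,-8.6)"
```

```text
t 4.03 pos [0.4287 0.3351 0.0266] yaw -8.6 tilt 0.06 F [-0.7 -0.4  6.2] w 0.0343 g 34.7
inc [-0.5927, 0.7909, -0.3736] [0.0003, -0.0004, -0.0]
```

Emit:
carry_out:
  increments: [0,0,-0.05,0,0,0,0,0,0,-0.12,0,0,0,0,0,0,-0.2,0,0,0,0,0,0,-0.28,0,0,0,0,0,0,-0.35,0,0,0,0,-0.03,0.04,-0.39,0,0,0,0,-0.09,0.12,-0.39,0,0,0,0,-0.17,0.23,-0.39,0,0,0,0,-0.26,0.35,-0.39,0,0,0,0,-0.35,0.47,-0.39,0,0,0,0,-0.43,0.58,-0.38,0,0,0,0,-0.5,0.67,-0.38,0,0,0,0,-0.55,0.74,-0.375,0,0,0,0,-0.58,0.775,-0.375,0,0,0,0,-0.593,0.791,-0.375,0,0,0,0,-0.593,0.791,-0.375,0,0,0,0,-0.593,0.791,-0.375,0,0,0,0,-0.593,0.791,-0.375,0,0,0,0]

```text
time: 5.53
position: [0.6004, 0.1612, 0.1195]
tcp_rot: [-2.377, -2.051, 0.0]
force: [-0.5, 0.0, -1.8]
width: 0.0345
grip_force: 35.3
```

```bash
python3 - <<'E'
from h import *
go(.602,.159,.075,-8.6)
a=get_image("top")[:,:,::-1];b=get_image("scene")[:,:,::-1]
o=np.hstack([cv2.resize(a[160:240,210:300],(400,356)),cv2.resize(b[150:250,220:332],(400,356))]);cv2.imwrite("pics/g2.png",o)
x=state()["position"];s=.026
for c in("top","scene"):
    print(c,proj(c,[[x[0],x[1],x[2]-s],[x[0],x[1],x[2]-s+.054],[.602,.159,.048]]).round(1).tolist())
    for t in("objective_can","well_mouth"): print(t,[(round(d["p"],2),np.round(d["at"],4).tolist()) for d in place_of(t,c)][:3])
E
```

```text
t 5.53 pos [0.6004 0.1612 0.1195] yaw -8.41 tilt 0.13 F [-0.5  0.  -1.8] w 0.0345 g 35.3
inc [-0.0081, 0.0081, 0.1781] [-0.0009, -0.0007, 0.0016]
top [[259.1, 193.7], [258.0, 187.1], [260.9, 198.3]]
objective_can [(0.77, [0.4358, 0.414, 0.004])]
well_mouth []
scene [[271.8, 191.3], [271.7, 171.4], [272.7, 207.7]]
objective_can [(0.84, [0.6026, 0.1595, 0.0941]), (0.78, [0.4351, 0.418, -0.001]), (0.27, [0.4109, -0.2028, -0.0026])]
well_mouth [(0.75, [0.605, 0.1602, 0.0447])]
```

View pics/g2.png

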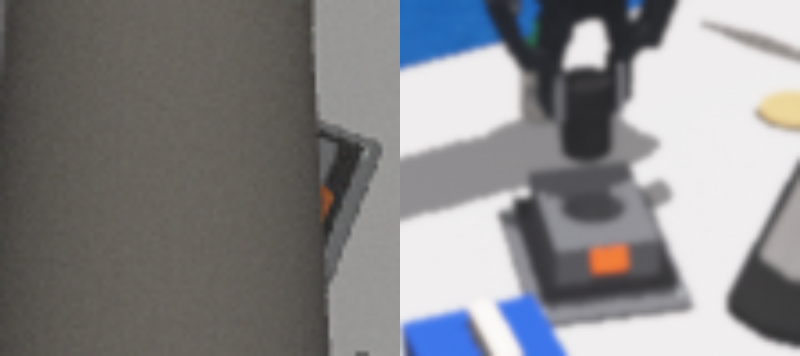

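The can hangs upright just short of the well: can axis at crop x≈588, well at (593,207). I'll correct the remaining 2 mm and go down until just above the mouth.

Emit:
carry_out:
  increments: [-0.008,0.008,0.05,0,0,0,0,-0.008,0.008,0.1,0,0,0,0,-0.008,0.008,0.14,0,0,0,0,-0.008,0.008,0.15,0,0,0,0,-0.008,0.008,0.15,0,0,0,0,-0.008,0.008,0.15,0,0,0,0]

```text
time: 6.33
position: [0.6032, 0.1564, 0.0817]
tcp_rot: [-2.381, -2.048, 0.001]
force: [0.2, 0.7, -1.6]
width: 0.0348
grip_force: 35.3
```

```bash
python3 - <<'E'
from h import *
go(.6022,.159,.05,-8.6)
for i in range(2):
    get_image("scene")
    for t in("objective_can","well_mouth"): print(t,[(round(d["p"],2),np.round(d["at"],4).tolist()) for d in place_of(t,"scene")][:3])
E
```

```text
t 6.33 pos [0.6032 0.1564 0.0817] yaw -8.6 tilt 0.06 F [ 0.2  0.7 -1.6] w 0.0348 g 35.3
inc [0.0099, -0.0052, 0.1268] [-0.0004, 0.0002, -0.0]
objective_can [(0.83, [0.4366, 0.4214, -0.002]), (0.64, [0.6005, 0.1539, 0.055])]
well_mouth [(0.63, [0.6033, 0.1586, 0.0459]), (0.62, [0.621, 0.2115, 0.0312])]
objective_can [(0.75, [0.602, 0.1525, 0.0559]), (0.58, [0.4347, 0.4213, -0.001])]
well_mouth [(0.61, [0.603, 0.1581, 0.0441])]
```

Emit:
carry_out:
  increments: [0.016,-0.004,0,0,0,0,0,0.016,-0.004,0,0,0,0,0,0.016,-0.004,0.01,0,0,0,0,0.016,-0.004,0.02,0,0,0,0,0.016,-0.004,0.03,0,0,0,0,0.016,-0.004,0.04,0,0,0,0,0.016,-0.004,0.05,0,0,0,0,0.016,-0.004,0.05,0,0,0,0]

```text
time: 7.3
position: [0.6024, 0.1603, 0.0689]
tcp_rot: [-2.381, -2.048, 0.002]
force: [0.1, -0.8, -1.1]
width: 0.0344
grip_force: 35.3
```

```bash
python3 - <<'E'
from h import *
go(.603,.1605,.05,-8.6)
b=get_image("scene")[:,:,::-1]
cv2.imwrite("pics/g3.png",cv2.resize(b[160:230,230:320],(720,560),interpolation=cv2.INTER_CUBIC))
E
```

```text
t 7.3 pos [0.6024 0.1603 0.0689] yaw -8.61 tilt 0.09 F [ 0.1 -0.8 -1.1] w 0.0344 g 35.3
inc [0.0011, 0.0023, 0.0756] [-0.0007, 0.0003, -0.0001]
```

View pics/g3.png

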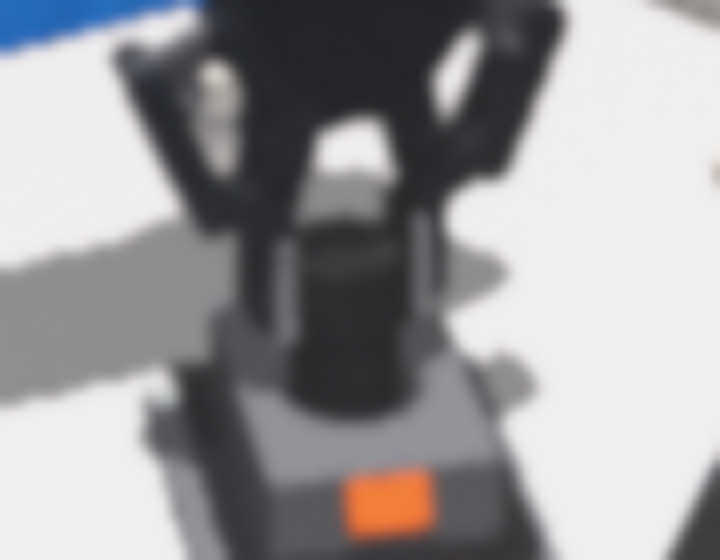

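The can's foot is already inside the well mouth (bottom at about (355,415)) with no contact force. I'll carry on down.

Emit:
carry_out:
  increments: [0,0,0.016,0,0,0,0,0,0,0.032,0,0,0,0,0,0,0.046,0,0,0,0,0,0,0.058,0,0,0,0,0,0,0.068,0,0,0,0,0,0,0.076,0,0,0,0,0,0,0.078,0,0,0,0,0,0,0.078,0,0,0,0]

```text
time: 8.02
position: [0.6029, 0.1605, 0.0501]
tcp_rot: [-2.382, -2.049, 0.0]
force: [0.2, -0.0, -1.4]
width: 0.0346
grip_force: 35.3
```

Emit:
carry_out:
  increments: [0,0,0.005,0,0,0,0,0,0,0.006,0,0,0,0,0,0,0.006,0,0,0,0.3,0,0,0.006,0,0,0,0.6,0,0,0.006,0,0,0,0.7,0,0,0.006,0,0,0,0.7,0,0,-0.04,0,0,0,0.7,0,0,-0.12,0,0,0,0.7,0,0,-0.22,0,0,0,0.7,0,0,-0.34,0,0,0,0.7,0,0,-0.46,0,0,0,0.7,0,0,-0.52,0,0,0,0.7,0,0,-0.52,0,0,0,0.7]

```text
time: 9.1
position: [0.6064, 0.1608, 0.1867]
tcp_rot: [2.378, 2.045, 0.016]
force: [2.1, 0.2, 0.2]
width: 0.06
grip_force: 0.0
```

```bash
python3 - <<'E'
from h import *
go(.4558,.0155,.175,-8.7)
b=get_image("scene")[:,:,::-1]
for t in("objective_can","clip_cover","cover_grip"): print(t,[(round(d["p"],2),np.round(d["at"],4).tolist()) for d in place_of(t,"scene")][:3])
cv2.imwrite("pics/g4.png",cv2.resize(b[170:310,200:330],(743,600)[::1],interpolation=cv2.INTER_CUBIC))
E
```

```text
t 9.1 pos [0.6064 0.1608 0.1867] yaw -8.6 tilt 0.64 F [2.1 0.2 0.2] w 0.06 g 0.0
inc [-0.6649, -0.5091, 0.0388] [0.0049, -0.0021, 0.0008]
objective_can [(0.78, [0.4344, 0.4185, -0.0011]), (0.5, [0.602, 0.1558, 0.0246])]
clip_cover [(0.69, [0.4609, 0.0161, 0.0049]), (0.3, [0.408, -0.205, -0.0028])]
cover_grip [(0.6, [0.4592, 0.0152, 0.0771]), (0.4, [0.6248, 0.2132, 0.0322])]
```

View pics/g4.png

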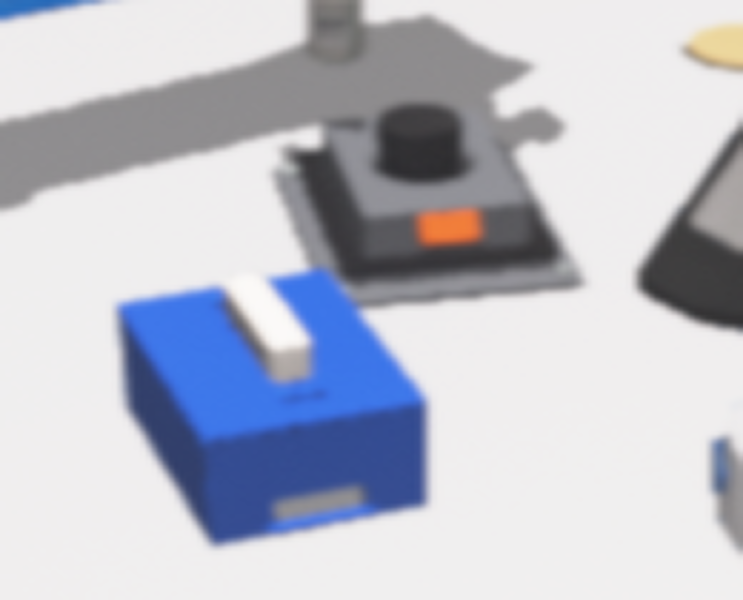

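The can stands upright in the well, showing at (420,140) in the crop and sticking out as expected. The cover is untouched. Now to the cover's grip.

Emit:
carry_out:
  increments: [-0.08,-0.06,0,0,0,0,0.7,-0.18,-0.14,0,0,0,0,0.7,-0.29,-0.22,0,0,0,0,0.7,-0.4,-0.3,0,0,0,0,0.7,-0.5,-0.38,0.02,0,0,0,0.7,-0.58,-0.44,0.03,0,0,0,0.7,-0.64,-0.49,0.04,0,0,0,0.7,-0.665,-0.51,0.04,0,0,0,0.7,-0.665,-0.51,0.06,0,0,0,0.7,-0.665,-0.51,0.09,0,0,0,0.7,-0.665,-0.51,0.12,0,0,0,0.7,-0.665,-0.51,0.12,0,0,0,0.7,-0.665,-0.51,0.12,0,0,0,0.7,-0.665,-0.51,0.12,0,0,0,0.7]

```text
time: 10.47
position: [0.4525, 0.0157, 0.15]
tcp_rot: [2.38, 2.05, -0.001]
force: [0.1, 0.0, -0.2]
width: 0.0596
grip_force: 0.0
```

```bash
python3 -c "
from h import *
go(.4558,.0158,.073,-8.7)"
```

```text
t 10.47 pos [0.4525 0.0157 0.15  ] yaw -8.53 tilt 0.04 F [ 0.1  0.  -0.2] w 0.0596 g 0.0
inc [0.0024, 0.013, 0.3081] [-0.0001, 0.0003, 0.0014]
```

Emit:
carry_out:
  increments: [0.002,0.016,0.06,0,0,0,0.7,0.002,0.016,0.12,0,0,0,0.7,0.002,0.016,0.18,0,0,0,0.7,0.002,0.016,0.23,0,0,0,0.7,0.002,0.016,0.27,0,0,0,0.7,0.002,0.016,0.295,0,0,0,0.7,0.002,0.016,0.307,0,0,0,0.7,0.002,0.016,0.307,0,0,0,0.7,0.002,0.016,0.307,0,0,0,0.7,0.002,0.016,0.307,0,0,0,0.4,0.002,0.016,0.307,0,0,0,0.2,0.002,0.016,0.307,0,0,0,0,0.002,0.016,0.307,0,0,0,0,0.002,0.016,0.307,0,0,0,0,0.002,0.016,0.307,0,0,0,0,0.002,0.016,0.307,0,0,0,0,0.002,0.016,0.307,0,0,0,0]
  force: 60

```text
time: 11.88
position: [0.4565, 0.0151, 0.0738]
tcp_rot: [2.381, 2.048, 0.001]
force: [1.0, 0.1, 2.1]
width: 0.0145
grip_force: 61.7
```

```bash
python3 -c "
from h import *
go(.4558,.0158,.073,-8.7)
k=place_of('clip_cover','top'); print(k)"
```

```text
t 11.88 pos [0.4565 0.0151 0.0738] yaw -8.6 tilt 0.04 F [1.  0.1 2.1] w 0.0145 g 61.7
inc [0.0024, -0.0031, 0.0032] [0.0004, -0.0001, 0.0008]
[{'at': [0.4581, 0.0139, -0.0011], 'p': 0.75}]
```

Emit:
carry_out:
  increments: [0,0,-0.03,0,0,0,0,0,0,-0.08,0,0,0,0,0,0,-0.14,0,0,0,0,0,0,-0.2,0,0,0,0,0,0,-0.27,0,0,0,0,0,0,-0.34,0,0,0,0,0,0,-0.4,0,0,0,0,0,0,-0.43,0,0,0,0,0,0,-0.444,0,0,0,0,0,0,-0.444,0,0,0,0]

```text
time: 12.77
position: [0.4561, 0.0152, 0.1849]
tcp_rot: [2.382, 2.049, 0.001]
force: [0.5, -0.3, -1.9]
width: 0.0147
grip_force: 61.4
```

Emit:
carry_out:
  increments: [0.03,0.02,0,0,0,0.004,0,0.08,0.06,0,0,0,0.012,0,0.15,0.11,0,0,0,0.02,0,0.23,0.17,0,0,0,0.03,0,0.31,0.23,0,0,0,0.04,0,0.39,0.29,0,0,0,0.05,0,0.46,0.345,0,0,0,0.06,0,0.53,0.395,0,0,0,0.067,0,0.58,0.435,0,0,0,0.0717,0,0.62,0.465,0,0,0,0.0717,0,0.645,0.48,0,0,0,0.0717,0,0.655,0.49,0,0,0,0.0717,0,0.657,0.491,0,0,0,0.0717,0,0.657,0.491,0,0,0,0.0717,0,0.657,0.491,0,0,0,0.0717,0,0.657,0.491,0,0,0,0.0717,0,0.657,0.491,0,0,0,0.0717,0]

```text
time: 14.18
position: [0.6018, 0.1585, 0.1849]
tcp_rot: [-2.53, -1.863, -0.0]
force: [0.5, 0.5, -0.5]
width: 0.0146
grip_force: 61.3
```

```bash
python3 - <<'E'
from h import *
go(.6025,.159,.185,-17.2)
b=get_image("scene")[:,:,::-1]
for t in("clip_cover","case_base","cover_grip"): print(t,[(round(d["p"],2),np.round(d["at"],4).tolist()) for d in place_of(t,"scene")][:3])
s=state();R=Ro.from_rotvec(s["tcp_rot"]).as_matrix();ex,ey=R[:,1],R[:,0]  # cover x,y
o=s["position"]+.0738*R[:,2]+.0008*ey
P=np.array([o+sx*.042*ex+sy*.0565*ey+np.array([0,0,h]) for h in(0,.069) for sx,sy in((-1,-1),(1,-1),(1,1),(-1,1))])
c=np.round((proj("scene",P)-[200,120])*5).astype(int)
im=cv2.resize(b[120:240,200:340],(700,600),interpolation=cv2.INTER_CUBIC)
for q in(c[:4],c[4:]): cv2.polylines(im,[q.reshape(-1,1,2)+2],True,(0,255,255),1)
yw=np.radians(-17.2);Rb=Ro.from_euler("z",yw).as_matrix()
F=np.array([[-1,-1,0],[1,-1,0],[1,1,0],[-1,1,0]])
for d,z in(((.055,.07,0),.008),((.035,.05,0),.048)):
    q=np.round((proj("scene",F*d@Rb.T+[.6025,.1597,z])-[200,120])*5).astype(int)+2;cv2.polylines(im,[q.reshape(-1,1,2)],True,(0,255,0),1)
cv2.imwrite("pics/g5.png",im)
E
```

```text
t 14.18 pos [0.6018 0.1585 0.1849] yaw -17.26 tilt 0.02 F [ 0.5  0.5 -0.5] w 0.0146 g 61.3
inc [0.0026, 0.002, -0.0004] [0.0001, -0.0001, -0.0005]
clip_cover [(0.84, [0.6045, 0.1601, 0.1168])]
case_base [(0.96, [0.6035, 0.1631, 0.0033])]
cover_grip [(0.68, [0.6009, 0.1604, 0.1182]), (0.56, [0.6008, 0.1575, 0.19])]
```

View pics/g5.png

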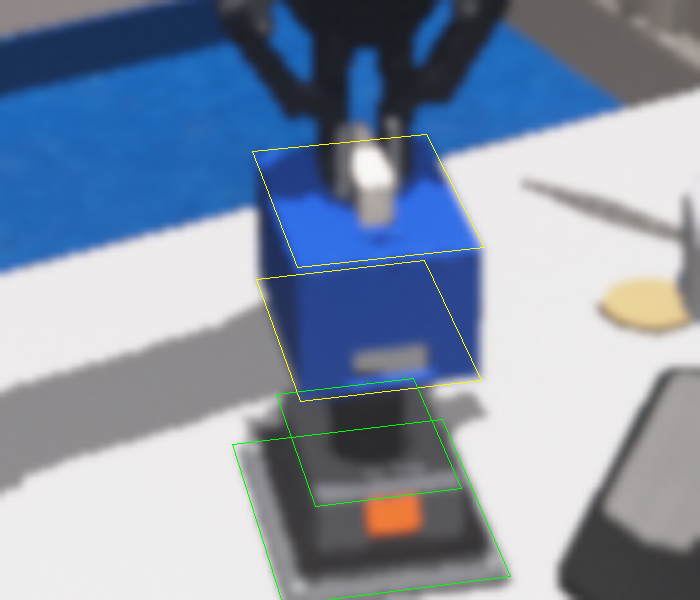

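Cover hangs level and aligned with the prediction (yellow) within about 1 px. The base outline (green) seems about 1–2 px (2–3 mm) off in depth, so I'll measure both edges with sub-pixel accuracy in the same camera.

```bash
python3 - <<'E'
from h import *
def off(img,c,A,B,half=3.5):
    g=cv2.GaussianBlur(img.astype(np.float32),(0,0),.7);a,b=proj(c,[A,B]);t=(b-a)/np.linalg.norm(b-a);n=np.array([-t[1],t[0]]);s=np.arange(-half,half+.01,.25);r=[]
    for f in np.linspace(.2,.8,25):
        q=(a+(b-a)*f+s[:,None]*n).astype(np.float32);v=cv2.remap(g,q[None,:,0],q[None,:,1],cv2.INTER_CUBIC)[0];d=np.gradient(v);i=np.argmax(abs(d[1:-1]))+1
        r.append(s[i])
    return np.median(r),np.std(r),n
def fitquad(img,c,cx,cy,yaw,z,hx,hy,edges,n):
    for it in range(3):
        R=Ro.from_euler("z",yaw,degrees=True).as_matrix();Q=[np.array(p+(0,))*[hx,hy,0]@R.T+[cx,cy,z] for p in((-1,-1),(1,-1),(1,1),(-1,1))]
        J=[];r=[];sd=[]
        for e in edges:
            A,B=Q[e],Q[(e+1)%4];o,s,nn=off(img,c,A,B);m=(A+B)/2
            J.append([nn@(proj(c,[m+d])[0]-proj(c,[m])[0])/.001 for d in([.001,0,0],[0,.001,0])]);r.append(o);sd.append(s)
        d=np.linalg.lstsq(np.array(J),np.array(r),rcond=None)[0];cx+=d[0];cy+=d[1]
        print(n,c,"offs px",np.round(r,2),"sd",np.round(sd,2),"->",round(cx,4),round(cy,4))
G=lambda p:cv2.cvtColor(cv2.imread(p),cv2.COLOR_BGR2GRAY)
V=lambda p:cv2.imread(p)[:,:,0]
for c in("scene","top"):
    fitquad(G(f"pics/{c}0.png"),c,.6025,.1597,-17.2,.048,.035,.05,(0,1,3) if c=="scene" else (0,1,2,3),"block")
    fitquad(V(f"pics/{c}0.png"),c,.4558,.0158,-8.6,.069,.042,.0565,(0,1,3) if c=="scene" else (0,1,2,3),"cover0")
b=get_image("scene")[:,:,::-1];cv2.imwrite("pics/now.png",b)
s=state();print(s["position"],s["force"].round(1))
R=Ro.from_rotvec(s["tcp_rot"]).as_matrix();o=s["position"]+.0008*R[:,0]
fitquad(V("pics/now.png"),"scene",o[0],o[1],-17.2,s["position"][2]-.0048,.042,.0565,(0,1,3),"cover now")
E
```

```text
block scene offs px [ 0.    2.   -0.75] sd [0.69 0.65 0.54] -> 0.6058 0.1587
block scene offs px [0.   0.75 0.75] sd [0.69 0.72 0.59] -> 0.6058 0.1587
block scene offs px [0.   0.75 0.75] sd [0.7  0.73 0.51] -> 0.6057 0.1587
cover0 scene offs px [ 0.75  1.75 -0.75] sd [0.3  0.52 1.36] -> 0.4582 0.0131
cover0 scene offs px [-0.25  0.5   0.25] sd [0.29 0.84 0.79] -> 0.4585 0.0139
cover0 scene offs px [0.  0.5 0.5] sd [0.3  0.82 0.65] -> 0.4585 0.0139
block top offs px [ 3.    2.75  0.75 -0.25] sd [1.52 0.71 1.54 0.22] -> 0.6051 0.1561
block top offs px [1.75 1.75 1.25 1.25] sd [1.54 0.52 0.35 0.2 ] -> 0.6054 0.1553
block top offs px [1.75 1.75 1.5  1.5 ] sd [1.51 0.5  0.35 0.23] -> 0.6056 0.1549
cover0 top offs px [-0.75 -0.5  -0.75 -0.5 ] sd [0.77 0.68 0.14 0.45] -> 0.4558 0.0158
cover0 top offs px [-0.75 -0.5  -0.75 -0.5 ] sd [0.76 0.66 0.17 0.8 ] -> 0.4558 0.0158
cover0 top offs px [-0.5  -0.5  -0.75 -0.5 ] sd [0.79 0.68 0.12 0.86] -> 0.4558 0.0155
[0.60197    0.15910214 0.18470579] [ 0.2  0.6 -1.2]
cover now scene offs px [0.75 0.25 1.  ] sd [0.28 0.59 1.  ] -> 0.6003 0.157
cover now scene offs px [0.   0.75 0.75] sd [0.28 0.57 1.2 ] -> 0.6003 0.157
cover now scene offs px [0.   0.75 0.75] sd [0.3  0.53 1.16] -> 0.6002 0.157
```

Emit:
carry_out:
  increments: [0.003,0.0045,0.03,0,0,0,0,0.003,0.0045,0.07,0,0,0,0,0.003,0.0045,0.11,0,0,0,0,0.003,0.0045,0.15,0,0,0,0,0.003,0.0045,0.18,0,0,0,0,0.003,0.0045,0.2,0,0,0,0,0.003,0.0045,0.215,0,0,0,0,0.003,0.0045,0.225,0,0,0,0,0.003,0.0045,0.23,0,0,0,0,0.003,0.0045,0.23,0,0,0,0,0.003,0.0045,0.23,0,0,0,0]

```text
time: 15.35
position: [0.6037, 0.1596, 0.1275]
tcp_rot: [2.528, 1.864, 0.001]
force: [-0.4, 0.4, -0.9]
width: 0.015
grip_force: 61.4
```

```bash
python3 - <<'E'
from h import *
go(.6033,.1595,.117,-17.2)
b=get_image("scene")[:,:,::-1]
for t in("clip_cover","case_base"): print(t,[(round(d["p"],2),np.round(d["at"],4).tolist()) for d in place_of(t,"scene")][:3])
cv2.imwrite("pics/g6.png",cv2.resize(b[140:240,220:340],(720,600),interpolation=cv2.INTER_CUBIC))
E
```

```text
t 15.35 pos [0.6037 0.1596 0.1275] yaw -17.2 tilt 0.05 F [-0.4  0.4 -0.9] w 0.015 g 61.4
inc [-0.0008, -0.0014, 0.042] [0.0004, -0.0002, -0.0]
clip_cover [(0.84, [0.6043, 0.1587, 0.0595])]
case_base [(0.65, [0.6035, 0.1602, 0.0037])]
```

View pics/g6.png

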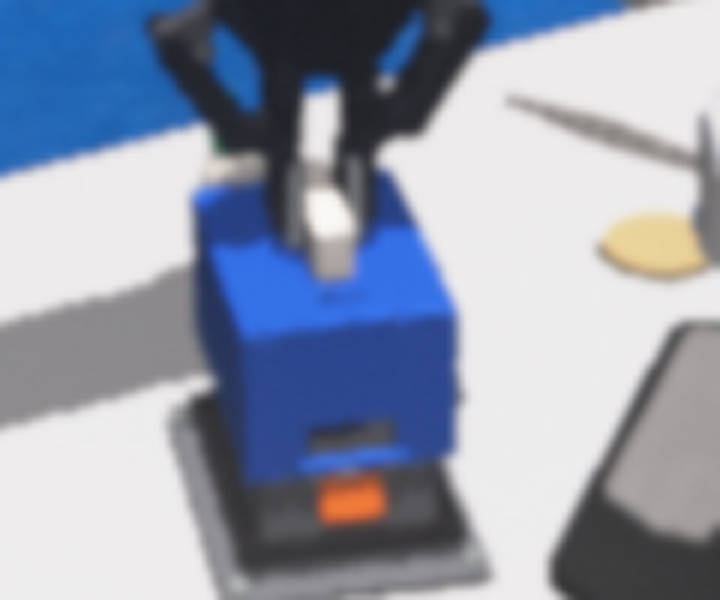

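Cover lines up: its window centre is at (350,438) and the catch at (352,500). I'll lower slowly onto the block and watch the force.

Emit:
carry_out:
  increments: [0,0,0.008,0,0,0,0,0,0,0.016,0,0,0,0,0,0,0.022,0,0,0,0,0,0,0.028,0,0,0,0,0,0,0.034,0,0,0,0,0,0,0.034,0,0,0,0]

```text
time: 16.0
position: [0.603, 0.1595, 0.118]
tcp_rot: [-2.528, -1.864, 0.001]
force: [0.1, -0.6, -0.9]
width: 0.0146
grip_force: 61.4
```

It is over the block with no contact force. Now I press through the catches with a firmer grip.

Emit:
carry_out:
  increments: [0,0,0,0,0,0,0,0,0,0.008,0,0,0,0,0,0,0.016,0,0,0,0,0,0,0.024,0,0,0,0,0,0,0.03,0,0,0,0,0,0,0.036,0,0,0,0,0,0,0.036,0,0,0,0]
  force: 100

```text
time: 16.58
position: [0.6037, 0.1599, 0.1104]
tcp_rot: [2.528, 1.864, 0.002]
force: [0.1, 0.6, 2.3]
width: 0.0137
grip_force: 102.5
```

Emit:
carry_out:
  increments: [0,0,0.008,0,0,0,0,0,0,0.016,0,0,0,0,0,0,0.022,0,0,0,0,0,0,0.028,0,0,0,0,0,0,0.034,0,0,0,0,0,0,0.04,0,0,0,0,0,0,0.046,0,0,0,0,0,0,0.05,0,0,0,0,0,0,0.05,0,0,0,0]

```text
time: 17.33
position: [0.6051, 0.159, 0.0979]
tcp_rot: [2.527, 1.862, 0.005]
force: [2.1, 0.1, -5.3]
width: 0.0136
grip_force: 101.1
```

Emit:
carry_out:
  increments: [0,0,0.006,0,0,0,0,0,0,0.012,0,0,0,0,0,0,0.018,0,0,0,0,0,0,0.018,0,0,0,0,0,0,0.018,0,0,0,0,0,0,0.018,0,0,0,0]

```text
time: 17.83
position: [0.6038, 0.1594, 0.0935]
tcp_rot: [2.528, 1.864, 0.002]
force: [0.7, -0.5, 5.6]
width: 0.014
grip_force: 102.4
```

Emit:
carry_out:
  increments: [0,0,0.004,0,0,0,0,0,0,0.008,0,0,0,0,0,0,0.008,0,0,0,0,0,0,0.008,0,0,0,0,0,0,0.008,0,0,0,0,0,0,0.008,0,0,0,0]

```text
time: 18.33
position: [0.6041, 0.1596, 0.0924]
tcp_rot: [2.528, 1.864, 0.003]
force: [-0.5, -0.7, 8.4]
width: 0.0133
grip_force: 103.1
```

```bash
python3 - <<'E'
from h import *
b=get_image("scene")[:,:,::-1]
go(.6037,.1594,.0918,-17.2)
for t in("clip_cover","case_base"): print(t,[(round(d["p"],2),np.round(d["at"],4).tolist()) for d in place_of(t,"scene")][:3])
go(.6037,.1594,.0918,-17.2)
cv2.imwrite("pics/g7.png",cv2.resize(b[150:250,220:340],(720,600),interpolation=cv2.INTER_CUBIC))
E
```

```text
t 18.38 pos [0.6041 0.1596 0.0924] yaw -17.2 tilt 0.11 F [-0.4 -0.9  8.7] w 0.0139 g 103.1
inc [-0.0011, -0.0012, 0.0024] [0.0007, -0.0006, 0.0]
clip_cover [(0.58, [0.6055, 0.1592, 0.0242])]
case_base [(0.86, [0.6057, 0.1616, 0.0026])]
t 18.48 pos [0.6041 0.1596 0.0924] yaw -17.2 tilt 0.11 F [ 0.  -1.   7.8] w 0.0137 g 103.1
inc [-0.0012, -0.0012, 0.0024] [0.0007, -0.0006, 0.0]
```

View pics/g7.png

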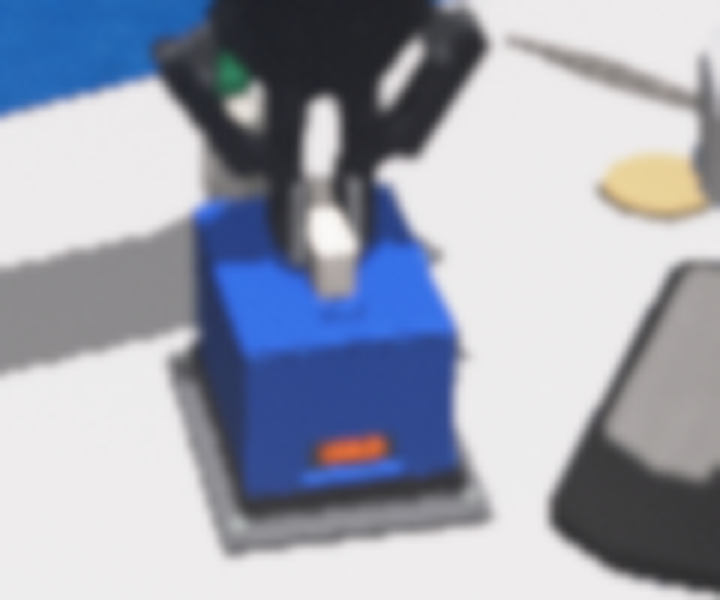

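The near orange catch sits in the window at (352,450) and the cover is level. About 8 N now, so I'll add 1 mm.

Emit:
carry_out:
  increments: [0,0,0.004,0,0,0,0,0,0,0.004,0,0,0,0,0,0,0.004,0,0,0,0,0,0,0.004,0,0,0,0,0,0,0.004,0,0,0,0,0,0,0.004,0,0,0,0]

```text
time: 18.98
position: [0.6042, 0.1596, 0.092]
tcp_rot: [2.528, 1.864, 0.003]
force: [-1.5, -1.1, 10.1]
width: 0.0138
grip_force: 103.4
```

```bash
python3 -c "
from h import *
go(.604,.1596,.0918,-17.2)
print(job_done())"
```

```text
t 18.98 pos [0.6042 0.1596 0.092 ] yaw -17.19 tilt 0.13 F [-1.5 -1.1 10.1] w 0.0138 g 103.4
inc [-0.0001, -0.0007, 0.0009] [0.0008, -0.0007, 0.0001]
the job is handed in; nothing more can be done
None
```

The job is handed in at 19 s with no verdict shown: the can is in the well, and the cover is snapped on and still held by its grip, pressed with about 10 N. Only the near catch was seen in its window. The far one is inferred from the force drop and the cover sitting level.

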